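# Jack up the marked edge of a carved panel and hold it

## Robot

A 6-joint arm with a two-finger parallel gripper is mounted at the origin on the work surface. World frame = base frame: x ahead of the robot, y to its left, z up, the work surface at z = 0. Lengths are in m, angles in degrees, forces in N, time in s.
With the tool pointing down it reaches from about 0.35 to 0.725 m from the base axis. Payload 4.3 kg.
Tool frame: the origin (TCP) lies midway between the tips of the shut fingers; the grasp point (between the pads) lies 19 mm behind it; z points along the fingers, y is the line along which they close (so a half turn about z gives the same grasp; the last joint's range is limited). The gripper opens to 85 mm and grips with 20 to 120 N. Pads are 22 mm wide; open, the fingers measure 114 mm over their backs; the gripper's body (76 mm by 85 mm) begins 54 mm behind the grasp point. The pads swing forward as they close: fully open they stand 13 mm farther back than shut.
Start: joints at [-73.298, 21.618, 4.641, 73.018, 0, 83.68], TCP at [0.225, -0.529, 0.231] pointing down, gripper open.
Joint ranges: [-156.06, 156.06], [-48.1, 94.91], [-58.44, 69.94], [-101.28, 121.22], [-78.64, 73.56], [-180, 180]. Speed limits (degrees/s): [147.25, 147.25, 180, 180, 180, 180].

## Interface

Orientations are given as a 3x3 rotation matrix whose columns are the frame's x, y, z axes.
In Python, from cell import env gives the robot as it stands.
- The arm moves only by the shell command python3 -m creep 'ROWS' [FORCE]. ROWS is JSON, a list of rows, each an object with "claw": the finger opening in m, from 0 to 0.0854; "slide": the shift along the tool's x, y, z in m, a list of three; "spin": the turn about the tool's z in rad. A call has 1 to 20 rows; each row shifts and turns the commanded pose from where the row before left it, along the tool's axes as they then stand; what a row does not reach is not made up. A row lasts 1/10 s, in which the tool goes at most 50 mm and 8.59 degrees, less where a joint would pass 70% of its speed; a pose out of reach is approached as far as the arm can. A call is refused whole if a number of a shift passes 0.05 or a number of a turn 0.15, either way. A call with a gripper value outside its range is refused whole. The fingers move at their own pace and stop on an object; FORCE is the grip in N (left out, the last holds). Time passes only in rows, so rows that do not move let the fingers close. It gives the time, the measured TCP pose, the force, the opening and the grip force at its end, in the units of the state.
- env.observe(): the state, without advancing time (a new reading comes with each control period).
- env.capture(name): name is "side" or "top"; returns (picture, depth): 480x640x3 uint8, red, green, blue; 480x640 float32, m along the optical axis (not along the pixel's ray), 0 where there is no reading.
- env.camera_params(name): a dict with "fx", "fy", "cx", "cy" (pixels), "D" ([k1, k2, p1, p2, k3] as OpenCV has them; the pictures are not rectified), "rvec" (rotation vector, rad) and "tvec" (3), from world to camera coordinates, as OpenCV has them. Camera axes: x right, y down, z forward; pixel columns grow to the right and rows downward; lengths in m; the calibration is good to about 2 mm. A picture is of the moment at which its call begins. camera_params takes no time and is no camera call.
- env.close_job(): hands the job in; it is judged then, once.
The state is a dict: "time": time; "joint_positions": joint angles; "joint_vel": joint speeds; "tau": joint torques, N m; "eef_pos": TCP position; "orientation": TCP orientation; "wrist_force": force on the tool from outside, world axes, zero at the start; "wrist_torque": the same for the moment, N m; "opening": opening from 0.0 (shut) to 1.0 (fully open); "gripper_force": force on a finger pad.
Only numpy, scipy, OpenCV 4.12 (cv2) and the standard library are available. Lean on these libraries where they do the work, as an engineer would, in place of code of your own. Each camera call takes 0.05 s, during which the arm holds its last target. There are 200 camera calls.

## Task

Slide the clear chip guard fully open to the left, then stand the small toe jack on the table with its saddle centred under the steel lift plate on the near edge of the carved panel. Pump the jack once as a trial (handle all the way down so that the panel edge lifts off its batten, then let the handle come all the way back up), then push the handle all the way down again and finish like that, still holding the handle down so that only the jack carries the raised edge. Leave the guard open, do not push the panel out of place, and do not disturb the other things lying about.

Things in the scene. Friction and masses are not known exactly. Their poses are not given: they have to be found in the camera images.
- cradle: Fixed stand that the panel lies on. Origin on the table, x points away from the robot (under the panel), y to the left along the guard rail. Two wooden battens 60 mm high run along y (near one at x 85..110 mm, far one at 200..230 mm). An aluminium rail 12 mm deep, top 115 mm high, runs along y at x = -12 mm from y -216 to 306 mm on two end posts; nothing but the hanging guard is below the rail between the posts, so an open guard leaves a free way in under the panel.
- guard (a joint): Clear sliding chip guard hanging under the rail, a sheet 150 mm wide (y), 5 mm thick, from 8 to 102 mm above the table. Value in m: 0 shut, grows as it slides along cradle +y (left), 0.18 fully open at its stop. Slides with about 1.5 N friction and stays where left.
- guard_tab (a point): Grasp point of the guard's black upright tab, 20 mm below its top. The tab is 24 mm wide (along the rail, y), 12 mm thick (x), stands in front of and above the rail (top 166 mm above the table, grasp point 146 mm). It sits at the middle of the guard's width; axes as the cradle's.
- panel: Loose carved wood panel 250 (x) x 340 (y) x 24 mm, with a raised border to 30 mm, about 1.6 kg, lying on the two battens, underside 60 mm above the table. Origin: centre of its underside; x away from the robot. Its near edge lies about 10 mm beyond the cradle origin.
- lift_pad (a point): The marked lift point: centre of the underside of the steel lift plate wrapped over the panel's near edge (50 mm wide along the edge, reaching 43 mm in, 3 mm thick below the wood, same outline seen on top), 22 mm in from the edge, 50 mm to the right of the panel's middle, 57 mm above the table when the panel rests. Axes as the panel's: x points in under the panel, square to its edge.
- jack: Loose steel toe jack, 0.93 kg in all. Origin on the underside, below the middle of its upright post; x points to the toe, the handle points to -x. Base plate 74 mm wide (y), 8 mm thick, from x -110 to +105 mm. Post 30 (x) x 28 (y) mm, top 130 mm high. With the handle up (as it springs by itself) the toe and saddle are at most 40 mm high for x over 24 mm.
- jack_grip (a point): Grasp point on the jack's post, on its axis, 108 mm above the jack's underside (22 mm below the post's top); grip across y (28 mm). Axes as the jack's.
- jack_saddle (a point): Centre of the top of the round saddle (28 mm diameter) at the end of the toe, 85 mm in +x from the post's axis; 40 mm above the jack's underside with the handle up, rises with the handle.
- jack_handle (a joint): Angle of the jack's pump handle in rad: 0 fully up (sloping up and away from the toe at 0.55 rad above level), 0.55 level, 0.60 at its lower stop. The saddle rises 60 mm per rad (36 mm in all): it meets the lift plate at about 0.28 rad. A spring returns the handle to 0 when let go; pushing it down at its pad takes about 4 N at the top and 11 N at the bottom under load.
- handle_hinge (a point): Axis of the pump handle, 30 mm behind the post's axis (jack -x) and 80 mm above its underside; axes as the jack's. The handle runs from here; the push point is the middle of the top face of the rubber pad at its end (44 mm long, 36 mm wide, 14 mm thick), 138 mm along the handle from the hinge and 7 mm above the handle's centre line, 158 mm above the table with the handle up and 80 mm at the stop.
- rosette: Bystander: loose wooden disc 64 mm across, 14 mm high, lying on the panel; it may rise and tilt with the panel. Origin: centre of underside.
- mallet: Bystander: wooden carving mallet, about 240 mm long, head 110 mm wide and 64 mm high, right side of the table. Origin underside, in the handle's line.
- chisel_a: Bystander: narrow chisel, 240 mm long, 28 mm high, left side. Origin underside near its ferrule.
- chisel_b: Bystander: broad chisel, 240 mm long, 28 mm high, left side. Origin underside near its ferrule.
- wood_disc: Bystander: round offcut 96 mm across, 26 mm high, in front of the cradle on the other side from the jack. Origin: centre of underside.
- glue: Bystander: white bottle, 56 mm across, 150 mm high, right of the cradle. Origin: centre of underside.
- offcut: Bystander: dark wood block 150 x 45 x 24 mm, left of the cradle. Origin: centre of underside.

How it is judged (in metres and radians):
On the way, in this order (a step that is already met when the one before it is completed fails the run):
1. the chip guard is slid fully open (value of joint guard above 0.16 m), for 0.2 s.
2. the jack stands on the table, handle up, saddle under the lift plate (value of joint guard above 0.16 m and horizontal distance between jack_saddle and lift_pad below 0.02 m and height (world z) of jack_grip below 0.113 m and angle between jack_grip's own z axis and vertical below 0.06 rad and value of joint jack_handle below 0.12 rad), for 0.2 s.
3. trial stroke: handle down, the jack lifts the panel edge (value of joint jack_handle above 0.5 rad and height (world z) of lift_pad above 0.066 m and horizontal distance between jack_saddle and lift_pad below 0.02 m and contact force between jack and panel above 2 N and contact force between each of the arm, the fingers and panel below 0.5 N), for 0.1 s.
4. the handle comes back up and the panel rests again (value of joint jack_handle below 0.12 rad and height (world z) of lift_pad below 0.06 m and horizontal distance between jack_saddle and lift_pad below 0.02 m), for 0.1 s.
At the end, for the whole second after the job is handed in: Guard 160 mm or more open; jack upright on the table, saddle within 20 mm of the lift point; robot holds the handle beyond 0.5 rad (over 1.5 N); the jack alone carries the still panel edge (over 2 N), plate over 66 mm above the table; rosette still on the panel (all of step 3 and value of joint guard above 0.16 m and height (world z) of jack_grip below 0.113 m and angle between jack_grip's own z axis and vertical below 0.06 rad and contact force between any of the fingers, the arm and jack above 1.5 N and linear speed of panel below 0.02 m/s and horizontal distance between rosette and panel below 0.16 m and height (world z) of rosette above 0.07 m); the arm keeps its last pose, push and grip.
It fails at once if the panel is pushed out of place (over 45 mm including the lift) (distance of lift_pad from where it was at the start of the episode above 0.045 m).
It fails at once if the jack is tipped over (angle between jack_grip's own z axis and vertical above 0.6 rad).
It fails at once if a bystander is disturbed (moved over 30 mm; 60 mm for the rosette that rides on the panel) (distance of any of mallet, chisel_a, chisel_b, wood_disc, glue, offcut from where it was at the start of the episode above 0.03 m or distance of rosette from where it was at the start of the episode above 0.06 m).
It also fails if it takes over 67 s, if anything falls off the work surface, if the arm or the gripper's body presses on something with over 40 N, if the wrist force passes 120 N, or if a joint passes its speed limit or range.

## Working session

There is one attempt and no reset: what is moved stays moved. The work goes in short steps, Python scripts to look and compute and a shell command to move; the robot and the scene stay as the last step left them, time stands still between calls to the robot, and variables do not carry over. Pictures are saved under pics/ and viewed, at most 10 in all, crops included, and the job is handed in when it is done.

```bash
ls; mkdir -p pics
python3 - <<'E'
from cell import env
import cv2,numpy as np
for n in("side","top"):
    p,d=env.capture(n); cv2.imwrite(f"pics/{n}0.png",p[:,:,::-1]); np.save(f"{n}0.npy",d); k=env.camera_params(n); print(n,k, (d>0).mean())
s=env.observe(); print(s)
E
```

```text
pics
side {'fx': 530.4575708453335, 'fy': 530.4575708453335, 'cx': 318.3468719423709, 'cy': 239.7730571937969, 'D': array([-0.11908531,  0.        ,  0.        ,  0.        ,  0.        ]), 'rvec': array([ 0.79383408, -2.63990914,  1.03000969]), 'tvec': array([0.48617567, 0.30591543, 1.28009631])} 0.9959537760416667
top {'fx': 535.6891975089757, 'fy': 535.6891975089757, 'cx': 325.20759655259985, 'cy': 242.57879609879268, 'D': array([-0.00097432,  0.        ,  0.        ,  0.        ,  0.        ]), 'rvec': array([ 2.16776149, -2.15676977,  0.13574528]), 'tvec': array([0.02108675, 0.57636769, 1.52395801])} 0.9960286458333333
{'time': 0.1, 'joint_positions': array([-7.32999064e+01,  2.16566442e+01,  4.57160673e+00,  7.30186049e+01,
        1.98631402e-04,  8.36793975e+01]), 'joint_vel': array([-0.00343113, -0.09779384,  0.15152979, -0.11975677, -0.06284462,
        0.03619952]), 'tau': array([ 1.44445119e-03, -4.64692998e+01,  2.70582283e+01,  1.19836078e-02,
       -1.38328292e-04, -4.86768471e-06]), 'eef_pos': array([ 0.22469212, -0.52865005,  0.23047183]), 'orientation': array([[ 9.20363709e-01,  3.91063137e-01, -5.16488353e-04],
       [ 3.91063426e-01, -9.20362098e-01,  1.73359924e-03],
       [ 2.02590454e-04, -1.79752153e-03, -9.99998364e-01]]), 'wrist_force': array([-0.92879456, -0.77155872, -0.16493507]), 'wrist_torque': array([-0.05521598,  0.03401001,  0.01415658]), 'gripper_force': 0.0, 'opening': 0.9990260163093624}
```

View pics/top0.png

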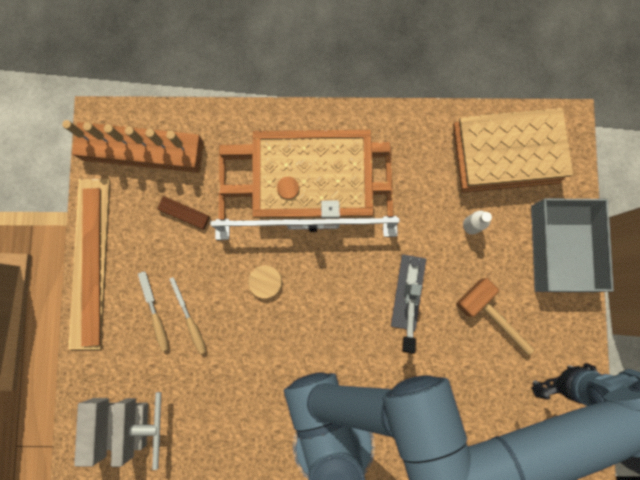

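View pics/side0.png

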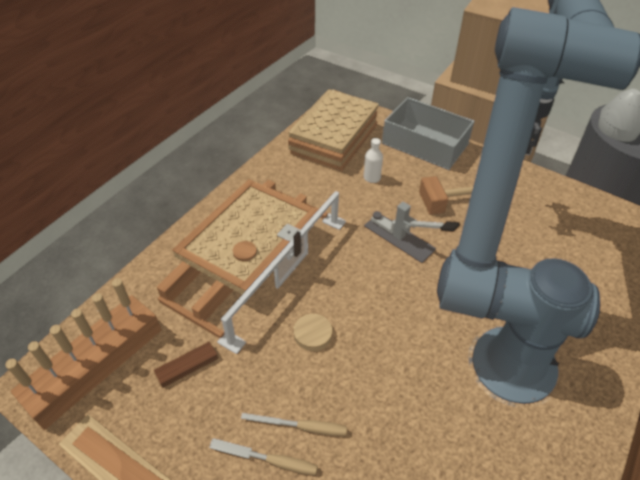

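The top view shows the tab at (313,227), lift plate (330,208), jack post near (412,285), and handle pad (409,345). The side view shows the tab at (297,243) and the post at (402,217). Next I'll measure from the depth in both views.

```bash
cat > h.py <<'E'
from cell import env
import cv2,numpy as np
def cloud(n,d):
    k=env.camera_params(n);K=np.array([[k['fx'],0,k['cx']],[0,k['fy'],k['cy']],[0,0,1]])
    v,u=np.mgrid[:480,:640]
    q=cv2.undistortPoints(np.c_[u.ravel(),v.ravel()].astype(np.float32).reshape(-1,1,2),K,k['D']).reshape(480,640,2)
    P=np.dstack([q*d[...,None],d]); R=cv2.Rodrigues(k['rvec'])[0]
    return (P-k['tvec'])@R
def snap(n):
    p,d=env.capture(n); return p,cloud(n,d)
def fit(Q):
    r=cv2.minAreaRect((Q[:,:2]*1000).astype(np.float32)); return np.round(Q.mean(0),4),r,np.round(np.percentile(Q[:,2],[2,50,98]),4)
E
python3 - <<'E'
from h import *
C={n:cloud(n,np.load(n+"0.npy")) for n in("top","side")}
I={n:cv2.imread(f"pics/{n}0.png") for n in C}
for n,c in C.items():
    z=c[...,2]; x,y=c[...,0],c[...,1]
    tz=z[(abs(z)<.01)]; print(n,"table z",np.median(tz))
    pt=dict(top=[(313,227),(330,208),(412,285),(409,345),(413,262),(230,224),(390,221)],side=[(297,243),(291,233),(402,208),(450,227),(378,217),(230,320),(335,197)])[n]
    for u,v in pt: print((u,v),np.round(c[v,u],4))
    jx=(x>.25)&(x<.62)&(y<-.15)&(y>-.34)
    m=jx&(z>.118)&(z<.14)&(x>.4); print("post top",fit(c[m]),m.sum())
    m=jx&(z>.004)&(z<.014); print("base",fit(c[m]),m.sum())
    m=jx&(z>.12)&(x<.4); print("pad",fit(c[m]),m.sum())
    m=(z>.10)&(z<.13)&(x>.53)&(x<.64)&(y>-.2)&(y<.36); print("rail",fit(c[m]),m.sum())
    m=(z>.135)&(z<.18)&(x>.5)&(x<.66)&(y>-.2)&(y<.36); print("tab",fit(c[m]),m.sum())
    hsv=cv2.cvtColor(I[n],cv2.COLOR_BGR2HSV)
    m=(z>.07)&(z<.1)&(x>.57)&(x<.68)&(y>-.1)&(y<.15)&(hsv[...,1]<50); print("plate",fit(c[m]),m.sum())
    m=(z>.075)&(z<.1)&(x>.55)&(x<.9)&(y>-.2)&(y<.3);print("panel",fit(c[m]),m.sum())
im=I["top"][180:360,250:450]; cv2.imwrite("pics/crop1.png",cv2.resize(im,None,fx=3.3,fy=3.3,interpolation=2))
E
```

```text
top table z 0.0006208412767510529
(313, 227) [0.6022 0.0575 0.1656]
(330, 208) [0.6669 0.0113 0.0963]
(412, 285) [ 0.4504 -0.2108  0.1306]
(409, 345) [ 0.2927 -0.1952  0.1632]
(413, 262) [ 0.5207 -0.2304  0.0372]
(230, 224) [0.617  0.2882 0.1142]
(390, 221) [ 0.6276 -0.1548  0.1161]
post top (array([ 0.4388, -0.2203,  0.1298]), ((439.023681640625, -220.46226501464844), (29.018781661987305, 29.558834075927734), 80.27690887451172), array([0.1224, 0.1303, 0.1361])) 120
base (array([ 0.4351, -0.2342,  0.0073]), ((434.879638671875, -244.98980712890625), (368.9323425292969, 189.49081420898438), 0.0922405794262886), array([0.0041, 0.0067, 0.0133])) 2129
pad (array([ 0.2898, -0.182 ,  0.3932]), ((296.583984375, -193.43626403808594), (54.615272521972656, 125.20208740234375), 56.61738967895508), array([0.1225, 0.1661, 0.765 ])) 545
rail (array([0.6239, 0.0822, 0.114 ]), ((615.3718872070312, 80.17913818359375), (33.85643768310547, 520.8102416992188), 1.3146872520446777), array([0.1017, 0.1145, 0.1218])) 973
tab (array([0.6043, 0.058 , 0.1609]), ((604.9176635742188, 57.83587646484375), (11.86021
[... 1304 characters left out ...]
624 , 0.1163, 0.1117]), ((617.634521484375, 83.793701171875), (36.12678527832031, 527.2117919921875), 1.2218453884124756), array([0.1013, 0.1127, 0.1206])) 1073
tab (array([0.6058, 0.0665, 0.1543]), ((606.3639526367188, 62.195884704589844), (30.106857299804688, 14.046684265136719), 88.4986572265625), array([0.1367, 0.1564, 0.1672])) 91
plate (array([0.6433, 0.0487, 0.0888]), ((649.8837280273438, 26.539466857910156), (65.04540252685547, 233.95652770996094), 13.280049324035645), array([0.0717, 0.0904, 0.0994])) 325
panel (array([0.7667, 0.079 , 0.0866]), ((750.7450561523438, 39.38911437988281), (298.08966064453125, 427.00543212890625), 0.5936223864555359), array([0.0786, 0.0865, 0.0973])) 8534
```

View pics/crop1.png

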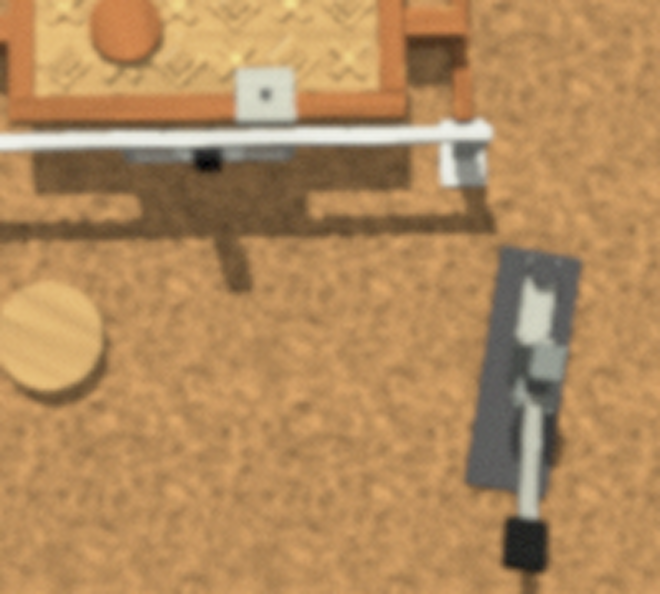

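The enlarged crop shows the lift plate with its marker at crop (266,94), which is top pixel (330.6,208.5). The post top is at crop (546,362), and the handle pad at (526,545). The jack is turned a few degrees clockwise. Next I'll cross-check with ray/height-plane fits.

```bash
cat >> h.py <<'E'
def ray(n,u,v):
    k=env.camera_params(n);K=np.array([[k['fx'],0,k['cx']],[0,k['fy'],k['cy']],[0,0,1]])
    q=cv2.undistortPoints(np.array([[[u,v]]],np.float64),K,k['D'])[0,0]; R=cv2.Rodrigues(k['rvec'])[0]
    return -R.T@k['tvec'], R.T@np.array([*q,1.])
def atz(n,u,v,z):
    o,d=ray(n,u,v); return o+d*(z-o[2])/d[2]
def tri(a,b):
    (o,d),(p,e)=ray("top",*a),ray("side",*b); s=np.linalg.lstsq(np.c_[d,-e],p-o,rcond=None)[0]
    A,B=o+s[0]*d,p+s[1]*e; return np.round((A+B)/2,4),round(float(np.linalg.norm(A-B)),4)
E
python3 - <<'E'
from h import *
c=cloud("top",np.load("top0.npy")); I=cv2.imread("pics/top0.png")
hsv=cv2.cvtColor(I,cv2.COLOR_BGR2HSV); S=hsv[...,1].astype(int);V=hsv[...,2]
def sub(n,u0,u1,v0,v1,cond):
    v,u=np.nonzero(cond[v0:v1,u0:u1]); return u.mean()+u0,v.mean()+v0,len(u),u.min()+u0,u.max()+u0,v.min()+v0,v.max()+v0
a=sub("top",316,346,198,219,S<70); print("plate",a, np.round(atz("top",a[0],a[1],.093),4))
a=sub("top",304,322,219,234,V<45); print("tab",a,np.round(atz("top",a[0],a[1],.164),4))
a=sub("top",398,420,334,356,V<60); print("pad",a,np.round(atz("top",a[0],a[1],.155),4))
m=(abs(c[...,2]-.008)<.006)&(S<90)&(V<110); mm=np.zeros_like(m); mm[250:335,385:432]=m[250:335,385:432]
q=np.array([atz("top",u,v,.008)[:2]*1000 for v,u in zip(*np.nonzero(mm))],np.float32); print("base",len(q),cv2.minAreaRect(q),q.mean(0))
for nm,xr in(("railL",(.2,.28)),("railR",(-.14,-.05))):
    k=(c[...,2]>.107)&(c[...,2]<.122)&(c[...,1]>xr[0])&(c[...,1]<xr[1])&(c[...,0]>.59)&(c[...,0]<.66); print(nm,fit(c[k])[0])
s=cv2.imread("pics/side0.png")
cv2.imwrite("pics/crop2.png",cv2.resize(s[180:270,260:460],None,fx=4,fy=4,interpolation=2))
E
```

```text
plate (np.float64(330.0029411764706), np.float64(209.52058823529413), 340, np.int64(319), np.int64(345), np.int64(200), np.int64(218)) [0.6632 0.0112 0.093 ]
tab (np.float64(312.44444444444446), np.float64(228.77777777777777), 27, np.int64(310), np.int64(315), np.int64(227), np.int64(231)) [0.5976 0.059  0.164 ]
pad (np.float64(408.8176100628931), np.float64(344.9622641509434), 159, np.int64(403), np.int64(414), np.int64(338), np.int64(352)) [ 0.2923 -0.1961  0.155 ]
base 849 ((434.53955078125, -220.54266357421875), (70.9760513305664, 211.73875427246094), 80.60248565673828) [ 424.62823 -210.5984 ]
railL [0.6209 0.2423 0.1145]
railR [ 0.6289 -0.0953  0.1151]
```

View pics/crop2.png

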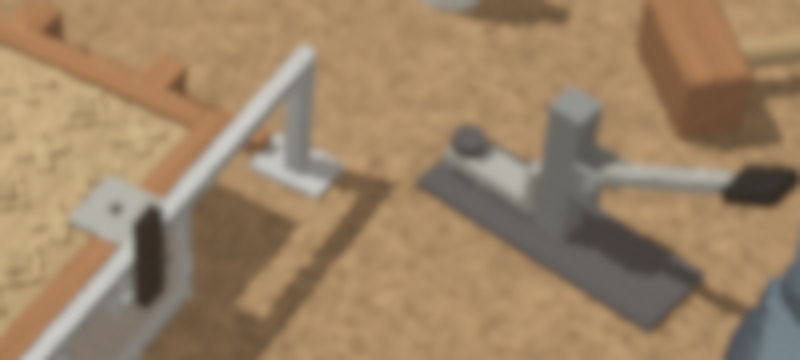

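The side crop shows the plate marker at (116,208), tab top (150,208), and post top centre (577,105). I'll triangulate these against the top view.

Run:
```python
from h import *
print("marker",tri((330.3,208.1),(288.6,231.6)))
print("post",tri((415.6,289.2),(403.9,205.9)))
print("tab",tri((312.7,228.1),(297.1,231.6)))
print("saddle",tri(((541+.5)/3.3+249.5,(270+.5)/3.3+179.5),((467+.5)/4+259.5,(131+.5)/4+179.5)))
print("padtop",tri((408.8,345),((760+.5)/4+259.5,(178+.5)/4+179.5)))
```

```text
marker (array([0.6699, 0.0113, 0.0891]), 0.0043)
post (array([ 0.4406, -0.2209,  0.1245]), 0.0029)
tab (array([0.6026, 0.0603, 0.1713]), 0.0092)
saddle (array([ 0.5239, -0.2295,  0.046 ]), 0.0053)
padtop (array([ 0.2951, -0.1946,  0.1575]), 0.0059)
```

```bash
python3 -m creep '[{"claw":0.085,"slide":[0,0,0],"spin":-0.15},{"claw":0.085,"slide":[0,0,0],"spin":-0.15},{"claw":0.085,"slide":[0,0,0],"spin":-0.15},{"claw":0.085,"slide":[0,0,0],"spin":-0.15},{"claw":0.085,"slide":[0,0,0],"spin":-0.15},{"claw":0.085,"slide":[0,0,0],"spin":-0.15},{"claw":0.085,"slide":[0,0,0],"spin":-0.15},{"claw":0.085,"slide":[0,0,0],"spin":-0.15},{"claw":0.085,"slide":[0,0,0],"spin":-0.15},{"claw":0.085,"slide":[0,0,0],"spin":-0.15},{"claw":0.085,"slide":[0,0,0],"spin":-0.15},{"claw":0.085,"slide":[0,0,0],"spin":-0.15},{"claw":0.085,"slide":[0,0,0],"spin":-0.15},{"claw":0.085,"slide":[0,0,0],"spin":-0.15},{"claw":0.085,"slide":[0,0,0],"spin":-0.15},{"claw":0.085,"slide":[0,0,0],"spin":-0.15},{"claw":0.085,"slide":[0,0,0],"spin":-0.15},{"claw":0.085,"slide":[0,0,0],"spin":-0.15},{"claw":0.085,"slide":[0,0,0],"spin":-0.064},{"claw":0.085,"slide":[0,0,0],"spin":0}]'
cat > to.py <<'E'
import sys
from h import *
s=env.observe();R=s['orientation'];t=np.array(eval(sys.argv[1]))
print("t",s['time'],"pos",s['eef_pos'].round(4),"yaw",round(np.degrees(np.arctan2(R[1,0],R[0,0])),2),"tool slide",(R.T@(t-s['eef_pos'])).round(4),"F",s['wrist_force'].round(1),"j6",s['joint_positions'][5].round(1),"open",round(s['opening']*85.4,1))
E
python3 to.py "[.604,.059,.22]"
```

```text
time: 2.1
eef_pos: [0.2248, -0.5289, 0.2308]
orientation: [[-1.0, -0.024, -0.0], [-0.024, 1.0, 0.001], [0.0, 0.001, -1.0]]
wrist_force: [0.8, 0.8, -0.3]
opening: 0.999
gripper_force: 0.0
t 2.1 pos [ 0.2248 -0.5289  0.2308] yaw -178.62 tool slide [-0.3932  0.5786  0.0113] F [ 0.8  0.8 -0.3] j6 -74.7 open 85.3
```

```bash
python3 -m creep '[{"claw":0.085,"slide":[-0.0246,0.0362,0],"spin":0},{"claw":0.085,"slide":[-0.0246,0.0362,0],"spin":0},{"claw":0.085,"slide":[-0.0246,0.0362,0],"spin":0},{"claw":0.085,"slide":[-0.0246,0.0362,0],"spin":0},{"claw":0.085,"slide":[-0.0246,0.0362,0],"spin":0},{"claw":0.085,"slide":[-0.0246,0.0362,0],"spin":0},{"claw":0.085,"slide":[-0.0246,0.0362,0],"spin":0},{"claw":0.085,"slide":[-0.0246,0.0362,0],"spin":0},{"claw":0.085,"slide":[-0.0246,0.0362,0],"spin":0},{"claw":0.085,"slide":[-0.0246,0.0362,0],"spin":0},{"claw":0.085,"slide":[-0.0246,0.0362,0],"spin":0},{"claw":0.085,"slide":[-0.0246,0.0362,0],"spin":0},{"claw":0.085,"slide":[-0.0246,0.0362,0],"spin":0},{"claw":0.085,"slide":[-0.0246,0.0362,0],"spin":0},{"claw":0.085,"slide":[-0.0246,0.0362,0],"spin":0},{"claw":0.085,"slide":[-0.0246,0.0362,0],"spin":0},{"claw":0.085,"slide":[0,0,0],"spin":0},{"claw":0.085,"slide":[0,0,0],"spin":0}]'; python3 to.py "[.604,.059,.128]"
```

```text
time: 3.9
eef_pos: [0.6042, 0.0601, 0.2305]
orientation: [[-1.0, -0.025, -0.001], [-0.025, 1.0, -0.001], [0.001, -0.001, -1.0]]
wrist_force: [-0.4, -0.6, -1.1]
opening: 0.997
gripper_force: 0.0
t 3.9 pos [0.6042 0.0601 0.2305] yaw -178.57 tool slide [ 1.000e-04 -1.000e-03  1.025e-01] F [-0.4 -0.6 -1.1] j6 -1.7 open 85.1
```

```bash
python3 -m creep '[{"claw":0.085,"slide":[0,0,0.025],"spin":0},{"claw":0.085,"slide":[0,0,0.025],"spin":0},{"claw":0.085,"slide":[0,0,0.025],"spin":0},{"claw":0.085,"slide":[0,0,0.025],"spin":0},{"claw":0.01,"slide":[0,0,0],"spin":0},{"claw":0.01,"slide":[0,0,0],"spin":0},{"claw":0.01,"slide":[0,0,0],"spin":0},{"claw":0.01,"slide":[0,0,0],"spin":0},{"claw":0.01,"slide":[0,0,0],"spin":0},{"claw":0.01,"slide":[0,0,0],"spin":0},{"claw":0.01,"slide":[0,0,0],"spin":0},{"claw":0.01,"slide":[0,0,0],"spin":0}]' 40; python3 to.py "[.604,.059,.128]"
```

```text
time: 5.1
eef_pos: [0.6056, 0.0593, 0.1333]
orientation: [[-1.0, -0.024, 0.003], [-0.024, 1.0, -0.0], [-0.003, -0.0, -1.0]]
wrist_force: [-1.0, -0.6, 6.6]
opening: 0.274
gripper_force: 40.4
t 5.1 pos [0.6056 0.0593 0.1333] yaw -178.62 tool slide [ 0.0016 -0.0002  0.0053] F [-1.  -0.6  6.6] j6 -1.8 open 23.4
```

```bash
python3 -m creep '[{"claw":0.01,"slide":[0,0.015,0],"spin":0},{"claw":0.01,"slide":[0,0.017,0],"spin":0},{"claw":0.01,"slide":[0,0.017,0],"spin":0},{"claw":0.01,"slide":[0,0.017,0],"spin":0},{"claw":0.01,"slide":[0,0.017,0],"spin":0},{"claw":0.01,"slide":[0,0.017,0],"spin":0},{"claw":0.01,"slide":[0,0.017,0],"spin":0},{"claw":0.01,"slide":[0,0.017,0],"spin":0},{"claw":0.01,"slide":[0,0.017,0],"spin":0},{"claw":0.01,"slide":[0,0.016,0],"spin":0},{"claw":0.01,"slide":[0,0.012,0],"spin":0},{"claw":0.01,"slide":[0,0.002,0],"spin":0},{"claw":0.01,"slide":[0,0,0],"spin":0},{"claw":0.01,"slide":[0,0,0],"spin":0}]'
```

```text
time: 6.5
eef_pos: [0.6019, 0.2184, 0.1329]
orientation: [[-1.0, -0.01, 0.003], [-0.011, 0.999, -0.042], [-0.003, -0.042, -0.999]]
wrist_force: [-1.2, -59.4, 15.4]
opening: 0.277
gripper_force: 64.2
```

```bash
python3 -m creep '[{"claw":0.01,"slide":[0,-0.01,0],"spin":0},{"claw":0.01,"slide":[0,-0.008,0],"spin":0},{"claw":0.01,"slide":[0,0,0],"spin":0},{"claw":0.01,"slide":[0,0,0],"spin":0}]'
python3 - <<'E'
from h import *
a,ca=snap("top");b,cb=snap("side")
im=np.hstack([cv2.resize(a[180:270,190:400],(420*1,180*1)),]) 
A=cv2.resize(a[150:290,180:440],(780,420)[:2]); 
cv2.imwrite("pics/top1.png",cv2.resize(a[190:250,190:410],(770,210),interpolation=2)[:,:,::-1])
cv2.imwrite("pics/side1.png",cv2.resize(b[160:380,180:400],(600,600),interpolation=2)[:,:,::-1])
E
```

```text
time: 6.9
eef_pos: [0.602, 0.2181, 0.1328]
orientation: [[-1.0, -0.021, 0.004], [-0.021, 1.0, -0.008], [-0.004, -0.008, -1.0]]
wrist_force: [0.6, -13.7, 6.4]
opening: 0.272
gripper_force: 42.5
```

View pics/side1.png

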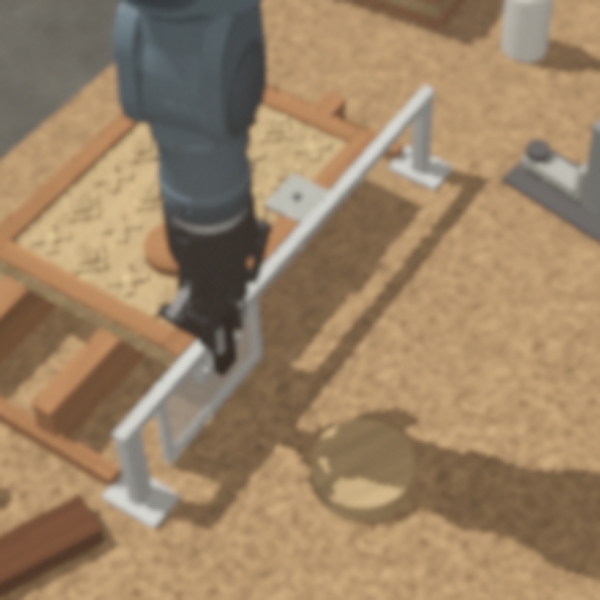

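The side crop shows the guard now by the left end. The arm met a hard stop at tab y 0.218. With the rail centre at y≈0.082, that puts the guard at about 0.18, so it is fully open. I'll release it and go to the jack.

```bash
python3 -m creep '[{"claw":0.01,"slide":[0,-0.003,0],"spin":0},{"claw":0.085,"slide":[0,0,0],"spin":0},{"claw":0.085,"slide":[0,0,0],"spin":0},{"claw":0.085,"slide":[0,0,0],"spin":0},{"claw":0.085,"slide":[0,0,0],"spin":0},{"claw":0.085,"slide":[0,0,0],"spin":0},{"claw":0.085,"slide":[0,0,-0.02],"spin":0},{"claw":0.085,"slide":[0,0,-0.04],"spin":0},{"claw":0.085,"slide":[0,0,-0.04],"spin":0}]';  python3 -m creep '[{"claw":0.085,"slide":[0.0173,-0.0435,0],"spin":0},{"claw":0.085,"slide":[0.0173,-0.0435,0],"spin":0},{"claw":0.085,"slide":[0.0173,-0.0435,0],"spin":0},{"claw":0.085,"slide":[0.0173,-0.0435,0],"spin":0},{"claw":0.085,"slide":[0.0173,-0.0435,0],"spin":0},{"claw":0.085,"slide":[0.0173,-0.0435,0],"spin":0},{"claw":0.085,"slide":[0.0173,-0.0435,0],"spin":0},{"claw":0.085,"slide":[0.0173,-0.0435,0],"spin":0},{"claw":0.085,"slide":[0.0173,-0.0435,0],"spin":0},{"claw":0.085,"slide":[0.0173,-0.0435,0],"spin":0},{"claw":0.085,"slide":[0,0,0],"spin":0.1},{"claw":0.085,"slide":[0,0,0],"spin":0.087},{"claw":0.085,"slide":[0,0,0],"spin":0},{"claw":0.085,"slide":[0,0,0],"spin":0}]'; python3 to.py "[.4395,-.2205,.089]"
python3 - <<'E'
from h import *
p,c=snap("top")
m=(c[...,2]>.135)&(c[...,2]<.18)&(c[...,0]>.5)&(c[...,0]<.66)&(c[...,1]>-.2)&(c[...,1]<.36); print("tab",fit(c[m]),m.sum())
E
```

```text
time: 7.9
eef_pos: [0.5995, 0.2192, 0.2314]
orientation: [[-1.0, -0.024, -0.003], [-0.024, 1.0, -0.001], [0.003, -0.0, -1.0]]
wrist_force: [0.7, 0.1, 1.6]
opening: 0.997
gripper_force: 0.0
time: 9.3
eef_pos: [0.4381, -0.2196, 0.2313]
orientation: [[-0.987, 0.16, 0.0], [0.16, 0.987, -0.0], [-0.0, -0.0, -1.0]]
wrist_force: [-0.0, 0.5, -0.2]
opening: 0.993
gripper_force: 0.0
t 9.3 pos [ 0.4381 -0.2196  0.2313] yaw 170.79 tool slide [-0.0015 -0.0006  0.1423] F [-0.   0.5 -0.2] j6 -24.8 open 84.8
tab (array([0.601 , 0.214 , 0.1599]), ((601.2384033203125, 214.6239776611328), (11.35969066619873, 23.29685401916504), 1.8612784147262573), array([0.1398, 0.1638, 0.1688])) 56
```

```bash
python3 -m creep '[{"claw":0.085,"slide":[-0.0015,0,0.03],"spin":0},{"claw":0.085,"slide":[0,0,0.03],"spin":0},{"claw":0.085,"slide":[0,0,0.03],"spin":0},{"claw":0.085,"slide":[0,0,0.03],"spin":0},{"claw":0.085,"slide":[0,0,0.02],"spin":0},{"claw":0.01,"slide":[0,0,0],"spin":0},{"claw":0.01,"slide":[0,0,0],"spin":0},{"claw":0.01,"slide":[0,0,0],"spin":0},{"claw":0.01,"slide":[0,0,0],"spin":0},{"claw":0.01,"slide":[0,0,0],"spin":0},{"claw":0.01,"slide":[0,0,0],"spin":0},{"claw":0.01,"slide":[0,0,0],"spin":0},{"claw":0.01,"slide":[0,0,0],"spin":0}]' 100; python3 to.py "[.4395,-.2205,.089]"
```

```text
time: 10.65
eef_pos: [0.4409, -0.2199, 0.0929]
orientation: [[-0.987, 0.162, 0.003], [0.162, 0.987, 0.0], [-0.003, 0.001, -1.0]]
wrist_force: [0.2, 2.8, 6.3]
opening: 0.316
gripper_force: 98.7
t 10.65 pos [ 0.4409 -0.2199  0.0929] yaw 170.7 tool slide [ 0.0013 -0.0008  0.0039] F [0.2 2.8 6.3] j6 -24.7 open 27.0
```

```bash
python3 -m creep '[{"claw":0.01,"slide":[0,0,-0.006],"spin":0},{"claw":0.01,"slide":[0,0,-0.006],"spin":0},{"claw":0.01,"slide":[0,0,-0.004],"spin":0},{"claw":0.01,"slide":[0,0,0],"spin":-0.05},{"claw":0.01,"slide":[0,0,0],"spin":-0.05},{"claw":0.01,"slide":[0,0,0],"spin":-0.05},{"claw":0.01,"slide":[0,0,0],"spin":-0.037},{"claw":0.01,"slide":[0,0,0],"spin":0},{"claw":0.01,"slide":[0,0,0],"spin":0}]'; python3 to.py "[.45,.01,.10]"
```

```text
time: 11.55
eef_pos: [0.4392, -0.2199, 0.1071]
orientation: [[-1.0, -0.023, -0.001], [-0.023, 1.0, 0.0], [0.001, 0.0, -1.0]]
wrist_force: [0.1, 0.6, -9.0]
opening: 0.317
gripper_force: 99.0
t 11.55 pos [ 0.4392 -0.2199  0.1071] yaw -178.67 tool slide [-0.0162  0.2296  0.0071] F [ 0.1  0.6 -9. ] j6 -35.3 open 27.1
```

```bash
python3 -m creep '[{"claw":0.01,"slide":[0,0.012,0],"spin":0},{"claw":0.01,"slide":[-0.002,0.024,0],"spin":0},{"claw":0.01,"slide":[-0.002,0.026,0],"spin":0},{"claw":0.01,"slide":[-0.002,0.026,0],"spin":0},{"claw":0.01,"slide":[-0.002,0.026,0],"spin":0},{"claw":0.01,"slide":[-0.002,0.026,0],"spin":0},{"claw":0.01,"slide":[-0.002,0.026,0],"spin":0},{"claw":0.01,"slide":[-0.002,0.026,0],"spin":0},{"claw":0.01,"slide":[-0.002,0.024,0],"spin":0},{"claw":0.01,"slide":[0,0.0136,0.004],"spin":0},{"claw":0.01,"slide":[0,0,0],"spin":0},{"claw":0.01,"slide":[0,0,0],"spin":0}]'; python3 to.py "[.583,.0091,.10]"
python3 - <<'E'
from h import *
a,ca=snap("top");b,cb=snap("side")
cv2.imwrite("pics/top2.png",cv2.resize(a[180:360,250:410],None,fx=3.3,fy=3.3,interpolation=2)[:,:,::-1])
cv2.imwrite("pics/side2.png",cv2.resize(b[180:330,260:460],None,fx=4,fy=4,interpolation=2)[:,:,::-1])
np.save("top2.npy",ca);np.save("side2.npy",cb)
S=cv2.cvtColor(a,cv2.COLOR_RGB2HSV)
m=(ca[...,2]>.008)&(ca[...,2]<.045)&(S[...,1]<90)&(ca[...,1]>-.06)&(ca[...,1]<.08)&(ca[...,0]>.3)&(ca[...,0]<.6);print(fit(ca[m]),m.sum())
E
```

```text
time: 12.75
eef_pos: [0.4494, 0.0102, 0.1032]
orientation: [[-1.0, -0.025, -0.001], [-0.025, 1.0, -0.001], [0.001, -0.001, -1.0]]
wrist_force: [0.3, 0.4, -9.6]
opening: 0.319
gripper_force: 100.4
t 12.75 pos [0.4494 0.0102 0.1032] yaw -178.56 tool slide [-0.1335 -0.0045  0.0031] F [ 0.3  0.4 -9.6] j6 -8.2 open 27.3
(array([ 0.5454, -0.0015,  0.0168]), ((509.4386901855469, 30.853126525878906), (59.129947662353516, 167.03860473632812), 39.567176818847656), array([0.0095, 0.0167, 0.0248])) 35
```

View pics/side2.png

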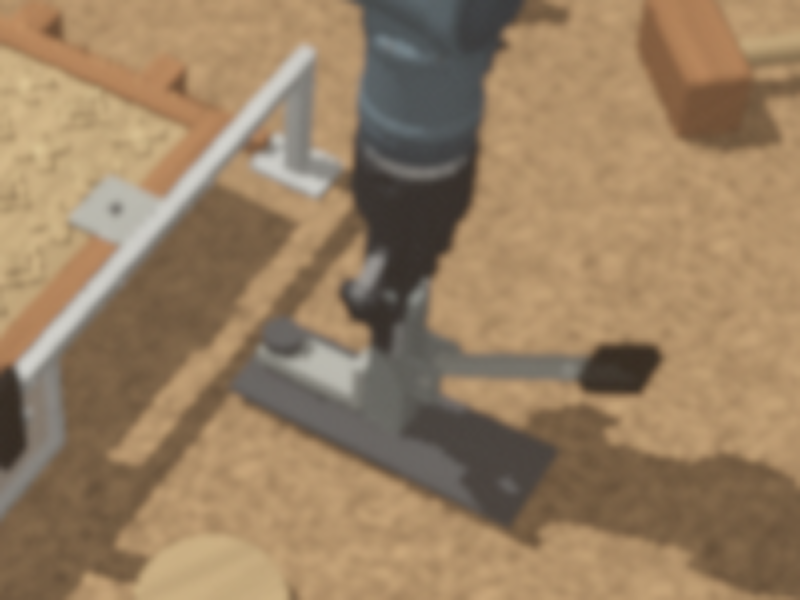

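View pics/top2.png

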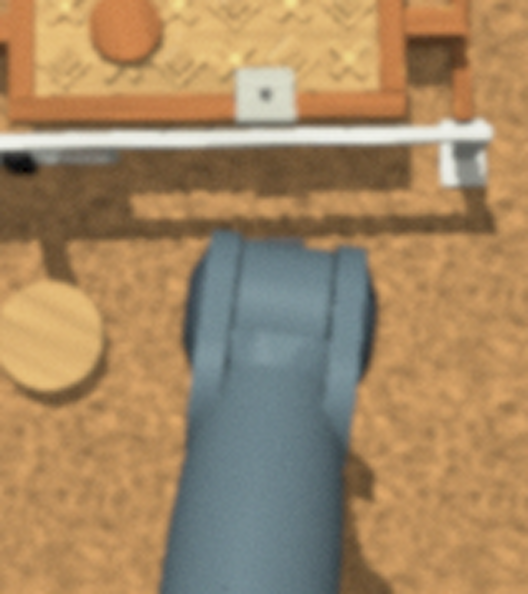

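The side crop shows the jack level in the grip, with its saddle top at (284,329) and base corners at (237,390), (505,525) and (555,450). The top view is hidden by the arm. I'll work out the saddle position from the side view and correct its bias using the plate marker, which is visible in both.

Run:
```python
from h import *
f=lambda x,y:(260+(x+.5)/4-.5,180+(y+.5)/4-.5)
A=lambda x,y,z:atz("side",*f(x,y),z).round(4)
print("marker side",A(116,208,.093),"top",atz("top",330.3,208.1,.093).round(4))
print("old saddle side",A(467,131,.040),"old post side",A(577,105,.13),"top",atz("top",415.6,289.2,.13).round(4))
s=A(284,329,.050);print("saddle",s)
p,q,r=A(237,387,.018),A(505,525,.018),A(555,450,.018); print("base corners",p,q,r,"yaw",np.degrees(np.arctan2(*(p-q)[1::-1])),"len",np.linalg.norm(p-q),np.linalg.norm(q-r))
```

```text
marker side [0.6696 0.0151 0.093 ] top [0.6673 0.0104 0.093 ]
old saddle side [ 0.5288 -0.2341  0.04  ] old post side [ 0.44   -0.2149  0.13  ] top [ 0.4391 -0.2205  0.13  ]
saddle [0.535  0.0112 0.05  ]
base corners [0.5477 0.0491 0.018 ] [0.3414 0.0485 0.018 ] [ 0.3424 -0.0231  0.018 ] yaw 0.1666377643174251 len 0.20630087251390863 0.07160698289971447
```

```bash
python3 -m creep '[{"claw":0.01,"slide":[-0.008,0,0.003],"spin":0},{"claw":0.01,"slide":[-0.014,-0.0003,0],"spin":0},{"claw":0.01,"slide":[-0.016,-0.0003,0],"spin":0},{"claw":0.01,"slide":[-0.016,-0.0003,0],"spin":0},{"claw":0.01,"slide":[-0.016,-0.0003,0],"spin":0},{"claw":0.01,"slide":[-0.016,-0.0003,0],"spin":0},{"claw":0.01,"slide":[-0.016,-0.0003,0],"spin":0},{"claw":0.01,"slide":[-0.014,-0.0003,0],"spin":0},{"claw":0.01,"slide":[-0.012,-0.0002,0],"spin":0},{"claw":0.01,"slide":[-0.006,0,0],"spin":0},{"claw":0.01,"slide":[0,0,0],"spin":0},{"claw":0.01,"slide":[0,0,0.003],"spin":0},{"claw":0.01,"slide":[0,0,0.003],"spin":0},{"claw":0.01,"slide":[0,0,0],"spin":0},{"claw":0.01,"slide":[0,0,0],"spin":0}]'; python3 to.py "[.583,.010,.0925]"
```

```text
time: 14.35
eef_pos: [0.5834, 0.0109, 0.0941]
orientation: [[-1.0, -0.024, -0.001], [-0.024, 1.0, 0.0], [0.001, 0.0, -1.0]]
wrist_force: [1.0, 0.1, -9.0]
opening: 0.316
gripper_force: 100.5
t 14.35 pos [0.5834 0.0109 0.0941] yaw -178.61 tool slide [ 0.0004 -0.0009  0.0016] F [ 1.   0.1 -9. ] j6 -6.5 open 27.0
```

```bash
python3 -m creep '[{"claw":0.01,"slide":[0,0,0.0015],"spin":0},{"claw":0.01,"slide":[0,0,0.0015],"spin":0},{"claw":0.01,"slide":[0,0,0],"spin":0},{"claw":0.01,"slide":[0,0,0],"spin":0}]'
python3 - <<'E'
from h import *
b,cb=snap("side"); cv2.imwrite("pics/side3.png",cv2.resize(b[180:300,260:420],None,fx=5,fy=5,interpolation=2)[:,:,::-1])
E
```

```text
time: 14.75
eef_pos: [0.5839, 0.011, 0.0929]
orientation: [[-1.0, -0.024, 0.001], [-0.024, 1.0, -0.0], [-0.001, -0.0, -1.0]]
wrist_force: [-5.4, 1.6, 2.1]
opening: 0.318
gripper_force: 101.8
```

View pics/side3.png

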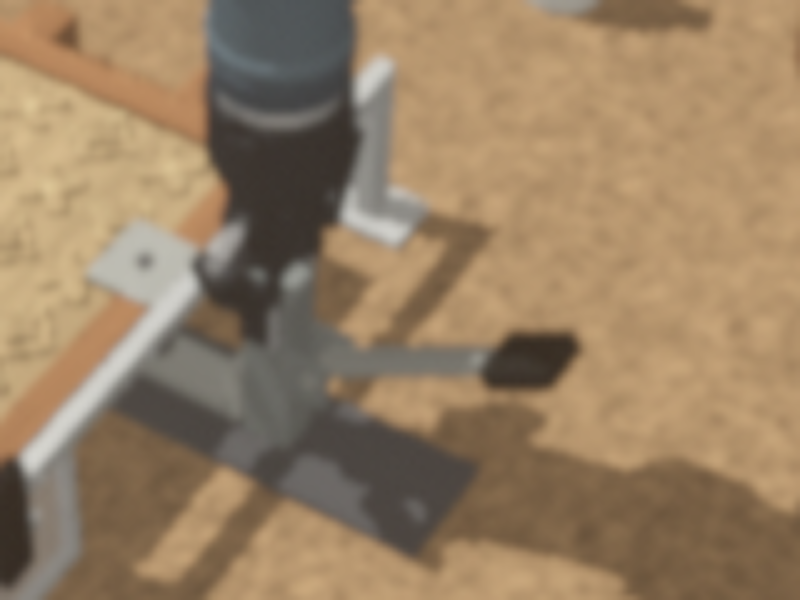

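The jack stands on the table with its toe under the plate, handle pad at crop (530,360). I'll release and rise.

```bash
python3 -m creep '[{"claw":0.085,"slide":[0,0,0],"spin":0},{"claw":0.085,"slide":[0,0,0],"spin":0},{"claw":0.085,"slide":[0,0,0],"spin":0},{"claw":0.085,"slide":[0,0,0],"spin":0},{"claw":0.085,"slide":[0,0,0],"spin":0},{"claw":0.085,"slide":[0,0,-0.02],"spin":0},{"claw":0.085,"slide":[0,0,-0.03],"spin":0},{"claw":0.085,"slide":[0,0,-0.04],"spin":0},{"claw":0.085,"slide":[0,0,-0.03],"spin":0},{"claw":0,"slide":[0.03,0,0],"spin":0},{"claw":0,"slide":[0.038,0,0],"spin":0},{"claw":0,"slide":[0.038,0,0],"spin":0},{"claw":0,"slide":[0.038,0,0],"spin":0},{"claw":0,"slide":[0,0,0],"spin":0},{"claw":0,"slide":[0,0,0],"spin":0}]'; python3 to.py "[.4395,.0072,.162]"
python3 - <<'E'
from h import *
b,cb=snap("side");a,c=snap("top")
cv2.imwrite("pics/side4.png",b[:,:,::-1])
z=cb[...,2];x=cb[...,0];y=cb[...,1]
m=(z>.12)&(z<.135)&(x>.55)&(x<.61)&(y>-.03)&(y<.05); print("side post",fit(cb[m]),m.sum())
m=(z>.13)&(z<.165)&(x>.39)&(x<.47)&(y>-.04)&(y<.06); print("pad",fit(cb[m]),m.sum())
m=(c[...,2]>.115)&(c[...,2]<.14)&(c[...,0]>.55)&(c[...,0]<.61)&(c[...,1]>-.03)&(c[...,1]<.05); print("top post",fit(c[m]),m.sum())
E
```

```text
time: 16.3
eef_pos: [0.4397, 0.0073, 0.2115]
orientation: [[-1.0, -0.024, 0.001], [-0.024, 1.0, -0.0], [-0.001, -0.0, -1.0]]
wrist_force: [0.3, 0.5, 0.1]
opening: -0.001
gripper_force: 0.0
t 16.3 pos [0.4397 0.0073 0.2115] yaw -178.63 tool slide [ 0.0003 -0.0001  0.0495] F [0.3 0.5 0.1] j6 -8.7 open -0.1
side post (array([0.5821, 0.0148, 0.1278]), ((582.7754516601562, 13.394803047180176), (29.598918914794922, 30.539785385131836), 0.6947980523109436), array([0.1213, 0.1284, 0.1327])) 110
pad (array([0.4394, 0.0137, 0.1536]), ((442.4659423828125, 10.194440841674805), (54.36310577392578, 38.439456939697266), 0.023738477379083633), array([0.1343, 0.1547, 0.1647])) 206
top post (array([0.5799, 0.0096, 0.1301]), ((580.198974609375, 8.706035614013672), (28.544923782348633, 27.478567123413086), 0.36603567004203796), array([0.1218, 0.1301, 0.1358])) 114
```

```bash
python3 -m creep '[{"claw":0,"slide":[0.002,0,0.025],"spin":0},{"claw":0,"slide":[0,0,0.02],"spin":0},{"claw":0,"slide":[0,0,0.007],"spin":0},{"claw":0,"slide":[0.005,0,0.008],"spin":0},{"claw":0,"slide":[0.004,0,0.008],"spin":0},{"claw":0,"slide":[0.003,0,0.008],"spin":0},{"claw":0,"slide":[0.003,0,0.008],"spin":0},{"claw":0,"slide":[0.002,0,0.008],"spin":0},{"claw":0,"slide":[0.002,0,0.008],"spin":0},{"claw":0,"slide":[0.002,0,0.008],"spin":0},{"claw":0,"slide":[0.001,0,0.008],"spin":0},{"claw":0,"slide":[0.001,0,0.008],"spin":0},{"claw":0,"slide":[0,0,0.008],"spin":0},{"claw":0,"slide":[0,0,0.004],"spin":0},{"claw":0,"slide":[0,0,0],"spin":0},{"claw":0,"slide":[0,0,0],"spin":0},{"claw":0,"slide":[0,0,0],"spin":0}]' ; python3 to.py "[.412,.0065,.08]"
python3 - <<'E'
from h import *
b,cb=snap("side");a,c=snap("top")
cv2.imwrite("pics/side5.png",cv2.resize(b[170:330,230:430],None,fx=4,fy=3.75,interpolation=2)[:,:,::-1])
def z(C,I,s):
    S=cv2.cvtColor(I,cv2.COLOR_RGB2HSV)[...,1]
    m=(C[...,2]>.08)&(C[...,2]<.14)&(abs(C[...,0]-.668)<.02)&(abs(C[...,1]-.011)<.02)&(S<50); print(s,fit(C[m])[0],m.sum())
z(cb,b,"side");z(c,a,"top");I=cv2.imread("pics/top0.png")[:,:,::-1];z(cloud("top",np.load("top0.npy")),I.copy(),"top before");z(cloud("side",np.load("side0.npy")),cv2.imread("pics/side0.png")[:,:,::-1].copy(),"side before")
E
```

```text
time: 18.1
eef_pos: [0.4164, 0.0066, 0.0788]
orientation: [[-1.0, -0.024, 0.004], [-0.024, 1.0, -0.001], [-0.004, -0.001, -1.0]]
wrist_force: [-8.9, 2.1, 40.6]
opening: -0.001
gripper_force: 19.9
t 18.1 pos [0.4164 0.0066 0.0788] yaw -178.6 tool slide [ 0.0044 -0.     -0.0012] F [-8.9  2.1 40.6] j6 -9.2 open -0.1
side [0.6633 0.0109 0.1084] 196
top [0.6676 0.0103 0.1122] 203
top before [0.6681 0.0106 0.0922] 195
side before [0.6699 0.0108 0.0911] 135
```

View pics/side5.png

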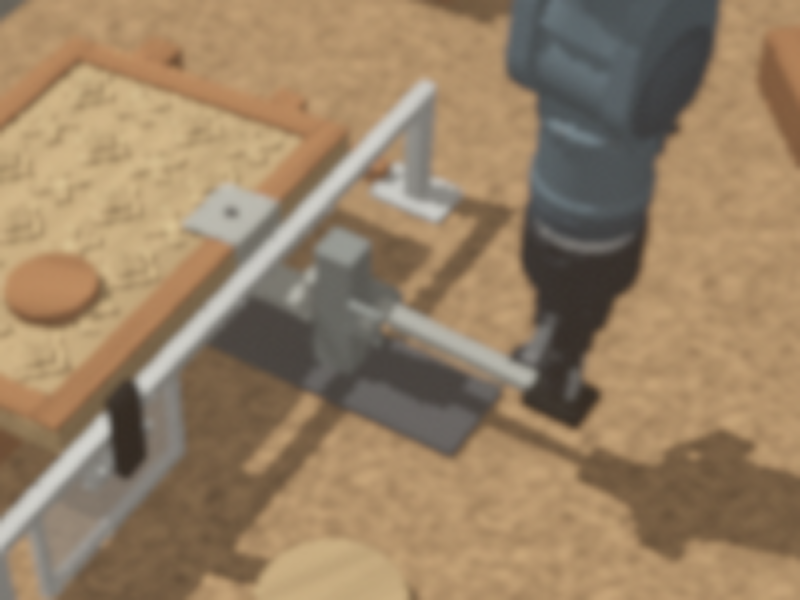

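The plate is up about 19 mm, the handle is at its stop and the jack is upright. Next I'll raise fully, wait, check that it came down, then do the second stroke with less overpress.

```bash
python3 -m creep '[{"claw":0,"slide":[0,0,-0.008],"spin":0},{"claw":0,"slide":[-0.001,0,-0.008],"spin":0},{"claw":0,"slide":[-0.001,0,-0.008],"spin":0},{"claw":0,"slide":[-0.002,0,-0.008],"spin":0},{"claw":0,"slide":[-0.002,0,-0.008],"spin":0},{"claw":0,"slide":[-0.002,0,-0.008],"spin":0},{"claw":0,"slide":[-0.003,0,-0.008],"spin":0},{"claw":0,"slide":[-0.003,0,-0.008],"spin":0},{"claw":0,"slide":[-0.004,0,-0.008],"spin":0},{"claw":0,"slide":[-0.005,0,-0.008],"spin":0},{"claw":0,"slide":[0,0,-0.012],"spin":0},{"claw":0,"slide":[0,0,-0.006],"spin":0},{"claw":0,"slide":[0,0,0],"spin":0},{"claw":0,"slide":[0,0,0],"spin":0},{"claw":0,"slide":[0,0,0],"spin":0},{"claw":0,"slide":[0,0,0],"spin":0}]' ; python3 to.py "[.412,.0065,.0765]"
python3 - <<'E'
from h import *
b,cb=snap("side");a,c=snap("top")
def z(C,I,s):
    S=cv2.cvtColor(I,cv2.COLOR_RGB2HSV)[...,1]
    m=(C[...,2]>.08)&(C[...,2]<.14)&(abs(C[...,0]-.668)<.02)&(abs(C[...,1]-.011)<.02)&(S<50); print(s,fit(C[m])[0],m.sum())
z(cb,b,"side");z(c,a,"top")
m=(c[...,2]>.115)&(c[...,2]<.14)&(c[...,0]>.55)&(c[...,0]<.605)&(c[...,1]>-.03)&(c[...,1]<.05); print("top post",fit(c[m]),m.sum())
z=cb[...,2];x=cb[...,0];y=cb[...,1]
m=(z>.08)&(z<.165)&(x>.39)&(x<.47)&(y>-.04)&(y<.06)&(b.max(2)<70); print("pad",fit(cb[m]),m.sum())
E
```

```text
time: 19.8
eef_pos: [0.4373, 0.0074, 0.1726]
orientation: [[-1.0, -0.024, -0.002], [-0.024, 1.0, 0.0], [0.002, 0.0, -1.0]]
wrist_force: [-0.1, -0.5, -0.3]
opening: 0.001
gripper_force: 0.0
t 19.8 pos [0.4373 0.0074 0.1726] yaw -178.61 tool slide [ 0.0252 -0.0003  0.0961] F [-0.1 -0.5 -0.3] j6 -8.7 open 0.1
side [0.6686 0.0115 0.0913] 148
top [0.6681 0.0104 0.0921] 200
top post (array([0.5802, 0.0095, 0.1294]), ((580.4591674804688, 8.703363418579102), (28.013826370239258, 27.55862808227539), 0.08277115225791931), array([0.1238, 0.1295, 0.1354])) 113
pad (array([0.4359, 0.0172, 0.1574]), ((435.10491943359375, 11.789674758911133), (34.481441497802734, 33.878238677978516), 89.33451080322266), array([0.1446, 0.1575, 0.1649])) 90
```

```bash
python3 -m creep '[{"claw":0,"slide":[0,0,0.0126],"spin":0},{"claw":0,"slide":[0.005,0,0.008],"spin":0},{"claw":0,"slide":[0.004,0,0.008],"spin":0},{"claw":0,"slide":[0.003,0,0.008],"spin":0},{"claw":0,"slide":[0.003,0,0.008],"spin":0},{"claw":0,"slide":[0.002,0,0.008],"spin":0},{"claw":0,"slide":[0.002,0,0.008],"spin":0},{"claw":0,"slide":[0.002,0,0.008],"spin":0},{"claw":0,"slide":[0.001,0,0.008],"spin":0},{"claw":0,"slide":[0.001,0,0.008],"spin":0},{"claw":0,"slide":[0,0,0.008],"spin":0},{"claw":0,"slide":[0,0,0.0035],"spin":0},{"claw":0,"slide":[0,0,0],"spin":0},{"claw":0,"slide":[0,0,0],"spin":0},{"claw":0,"slide":[0,0,0],"spin":0},{"claw":0,"slide":[0,0,0],"spin":0},{"claw":0,"slide":[0,0,0],"spin":0},{"claw":0,"slide":[0,0,0],"spin":0}]'
python3 - <<'E'
from h import *
b,cb=snap("side");a,c=snap("top")
def z(C,I,s):
    S=cv2.cvtColor(I,cv2.COLOR_RGB2HSV)[...,1]
    m=(C[...,2]>.08)&(C[...,2]<.14)&(abs(C[...,0]-.668)<.02)&(abs(C[...,1]-.011)<.02)&(S<50); print(s,fit(C[m])[0],m.sum())
z(cb,b,"side");z(c,a,"top")
m=(c[...,2]>.115)&(c[...,2]<.14)&(c[...,0]>.55)&(c[...,0]<.605)&(c[...,1]>-.03)&(c[...,1]<.05); print("top post",fit(c[m]),m.sum())
m=(c[...,2]>.135)&(c[...,2]<.18)&(c[...,0]>.5)&(c[...,0]<.66)&(c[...,1]>.1)&(c[...,1]<.36); print("tab",fit(c[m])[0])
E
```

```text
time: 21.7
eef_pos: [0.4151, 0.0066, 0.0793]
orientation: [[-1.0, -0.024, 0.001], [-0.024, 1.0, -0.001], [-0.001, -0.001, -1.0]]
wrist_force: [-5.4, 0.6, 29.3]
opening: 0.002
gripper_force: 14.5
side [0.6649 0.0117 0.1084] 189
top [0.6669 0.0101 0.112 ] 206
top post (array([0.5801, 0.0095, 0.1301]), ((580.3201293945312, 8.706961631774902), (28.33785057067871, 27.53313636779785), 0.29993534088134766), array([0.1235, 0.1302, 0.1361])) 113
tab [0.6009 0.2139 0.1608]
```

The edge is raised again by about 19 mm, the handle is held at its stop, and the jack and guard have not moved. I'm handing in.

```bash
python3 -c "
from cell import env
print(env.close_job())"
```

```text
the job is handed in; nothing more can be done
None
```

I handed the job in at about 22 s of the 67 s allowed, and the hand-in returned no verdict. The guard is open to its stop, the trial stroke is done, and the arm is holding the jack handle down with the panel edge raised about 19 mm.

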